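Check a pivot bracket on two faces and hold it up level

ROBOT

A 7-joint arm with a two-finger parallel gripper is mounted at the origin on a cart in front of the work surface, level with it; the furniture and walls round the work are solid. World frame = base frame: x ahead of the robot, y to its left, z up, the work surface at z = 0. Lengths are in m, angles in rad, forces in N, time in s.
With the tool pointing down it reaches from about 0.4 to 0.85 m from the base axis. Payload 6.9 kg.
Tool frame: the origin (TCP) lies on the centre line of the jaws, within the pads' length; the fingertips stand 17 mm ahead of it and the grasp point (between the pads) lies 2 mm behind it; x points along the fingers, z is the direction in which the jaws open and shut, and the axes are right-handed (so a half turn about x gives the same grasp; the last joint's range is limited). The gripper opens to 85 mm and grips with 20 to 120 N. Pads are 22 mm wide; open, the fingers measure 114 mm over their backs; the gripper's body (76 mm by 85 mm) begins 54 mm behind the grasp point. The pads swing forward as they close: fully open they stand 13 mm farther back than shut.
Start: joints at [-1.145, 0.507, -0.238, 1.5, 0.126, 1.149, -0.155], TCP at [0.197, 0.593, 0.248] pointing down, gripper open.
Joint ranges: [-3.08, 3.08], [-0.24, 2.05], [-1.43, 1.35], [0, 2.5], [-1.52, 4.66], [0.17, 1.96], [-2.89, 2.89]. Speed limits (rad/s): [2.39, 2.39, 3.14, 3.14, 3.14, 3.14, 3.14].

INTERFACE

Orientations are given as a unit quaternion [w, x, y, z].
In Python, from station import bot, viewer, workorder gives the robot as it stands.
- The arm moves only by the shell command python3 -m pendant 'ROWS' [OPENING] [FORCE]. ROWS is JSON, one flat list of numbers, 6 for each row, row after row: the shift along the tool's x, y, z in cm, then the turn, a rotation vector about the tool's x, y, z in degrees. In form: [x, y, z, ax, ay, az, x, y, z, ax, ay, az, ...]. A call has 1 to 5 rows; each row is the pose to reach, as a shift and turn from the pose commanded when the call began, along the tool's axes at that moment; what a row does not reach only later rows make up. A row lasts 1/12 s, in which the tool goes at most 41.7 mm and 7.16 degrees, less where a joint would pass 70% of its speed; a pose out of reach is approached as far as the arm can. A call with a gripper value outside its range is refused whole. OPENING is the opening in per cent of the stroke, from 0 (shut) to 100 (fully open), set as the call begins (- or left out, the last holds). The fingers move at their own pace and stop on an object; FORCE is the grip in N (left out, the last holds). Time passes only in rows, so rows that repeat a pose let the fingers close. It gives the time, the measured TCP pose, the force and the opening at its end, in the units of the state.
- bot.read_state(): the state, without advancing time (a new reading comes with each control period).
- viewer.read_camera(name): name is "side" or "top"; returns a dict with "frame" (480x640x3 uint8, red, green, blue), "vfov" (degrees; the focal length in pixels is half the picture's height over the tangent of half this angle, whatever the lens; pixels are square), "cx", "cy" (the principal point, pixels), "D" ([k1, k2, p1, p2, k3] as OpenCV has them; the pictures are not rectified), "xyz" and "rotation" of the camera in the world. Camera axes: x right, y down, z forward; pixel columns grow to the right and rows downward; lengths in m; the calibration is good to about 2 mm. A picture is of the moment at which its call begins. There is no depth.
- workorder.sign_off(): hands the job in, once; it reports no verdict.
The state is a dict: "time_s": time; "joints": joint angles; "qvel": joint speeds; "effort": joint torques, N m; "position": TCP position; "orientation": TCP orientation; "wrist_force": force on the tool from outside, world axes, zero at the start; "ft_torque": the same for the moment, N m; "opening": finger opening in m.
Only numpy, scipy, OpenCV 4.12 (cv2) and the standard library are available. Lean on these libraries where they do the work, as an engineer would, in place of code of your own. Each camera call takes 0.05 s, during which the arm holds its last target. There are 200 camera calls.

TASK

Check the aluminium bracket on the dial gauge: take it by its upright lug and push the middle of its blue-marked edge face squarely against the gauge's brass plunger, until the plunger is pressed in almost flush with the steel anvil, then back off, turn the bracket and press the orange-marked face in the same way. Then lift the bracket and finish with it still in the gripper, held still and level with its underside at least 15 cm above the bench. Do not disturb the loose weight, wire reel and roll of amber tape beside the work.

Things in the scene. Friction and masses are not known exactly. Their poses are not given: they have to be found in the camera images.
- bracket_center (a point): Centre of the loose aluminium bracket (0.2-0.36 kg), 32 mm above its underside. Foot plate 80 x 60 x 16 mm (x, y, z) with a central upright lug, 12 mm thick along y, 44 mm wide along x, rounded top 64 mm above the underside; grip it across the 12 mm from above. z up, x to the blue-marked edge face, y to the orange one. Starts on a black pad 6 mm thick, blue roughly away from the robot.
- blue_face (a point): Middle of the blue-marked edge face (60 mm wide, 16 mm high) of the bracket's foot plate: 40 mm along x from the bracket's axis, 8 mm above its underside. Same axes as the bracket.
- orange_face (a point): Middle of the orange-marked edge face (80 mm wide, 16 mm high) of the foot plate: 30 mm along y from the bracket's axis, 8 mm above its underside. Same axes as the bracket.
- anvil_face (a point): Point on the front of the gauge's fixed steel anvil where the plunger comes out, 26 mm above the bench. The face is upright, 50 mm wide, 44 mm high. x points into the gauge, the way the plunger is pressed (roughly away from the robot), y left along the face, z up. The rest of the gauge (90 mm wide, dial face up) is behind the face, at most 44 mm high; before it is free bench.
- plunger (a joint): Brass plunger of the gauge, head 16 mm in diameter, standing 10 mm out of the anvil at 0. Value: how far it is pressed in, m, 0 to 0.010 (flush). Spring: 0.5 N at the start rising to about 3 N when flush; it springs back.
- weight: Loose tan weight with a knob, right of the gauge, 40 mm in diameter, 58 mm tall, origin under its centre; leave it alone.
- reel1: Loose reel of wire with green flanges, left of the gauge, 72 mm in diameter, 66 mm tall, origin under its centre; leave it alone.
- tape_amber: Loose roll of amber tape lying flat, left of the pad, 73 mm in diameter, 14 mm tall, origin under its centre; leave it alone.

How it is judged:
On the way, in this order (a step that is already met when the one before it is completed fails the run):
1. the blue-marked face presses the plunger in, squarely and near its middle (value of joint plunger above 0.006 m and contact force between bracket and plunger above 0.3 N and y of blue_face in the frame of anvil_face between -0.015 and 0.015 m and x of blue_face in the frame of anvil_face between -0.009 and 0.004 m and angle between the x axis of bracket_center and the x axis of anvil_face, either way round below 0.12 rad), for 0.2 s.
2. after turning, the orange-marked face presses the plunger in, squarely and near its middle (value of joint plunger above 0.006 m and contact force between bracket and plunger above 0.3 N and y of orange_face in the frame of anvil_face between -0.015 and 0.015 m and x of orange_face in the frame of anvil_face between -0.009 and 0.004 m and angle between the y axis of bracket_center and the x axis of anvil_face, either way round below 0.12 rad), for 0.2 s.
At the end, for the whole second after the job is handed in: The bracket is held by the fingers, its centre more than 0.16 m above the bench (underside about 0.13 m), level within 0.12 rad and still (under 20 mm/s, 0.15 rad/s), off the gauge, whose plunger has sprung back; weight, reel and tape stand within 30 mm of where they were (height (world z) of bracket_center above 0.16 m and angle between bracket_center's own z axis and vertical below 0.12 rad and linear speed of bracket below 0.02 m/s and angular speed of bracket below 0.15 rad/s and contact force between bracket and the fingers above 1 N and contact force between bracket and gauge below 0.1 N and value of joint plunger below 0.002 m and distance of each of weight, reel1, tape_amber from where it was at the start of the episode below 0.03 m and angle between each of weight, reel1, tape_amber's own z axis and vertical below 0.2 rad); the arm keeps its last pose, push and grip.
It fails at once if the weight is shoved or knocked over (distance of weight from where it was at the start of the episode above 0.03 m or angle between weight's own z axis and vertical above 0.3 rad).
It fails at once if the reel is shoved or knocked over (distance of reel1 from where it was at the start of the episode above 0.03 m or angle between reel1's own z axis and vertical above 0.3 rad).
It fails at once if the tape roll is shoved or knocked over (distance of tape_amber from where it was at the start of the episode above 0.03 m or angle between tape_amber's own z axis and vertical above 0.3 rad).
It also fails if it takes over 53 s, if anything falls off the work surface, if the arm or the gripper's body presses on something with over 40 N, if the wrist force passes 120 N, or if a joint passes its speed limit or range.

## Working session

There is one attempt and no reset: what is moved stays moved. The work goes in short steps, Python scripts to look and compute and a shell command to move; the robot and the scene stay as the last step left them, time stands still between calls to the robot, and variables do not carry over. Pictures are saved under pics/ and viewed, about 8 in all and at most 12, crops included, and the job is handed in when it is done.

```bash
mkdir -p pics; ls; python3 - <<'E'
from station import bot, viewer
import cv2
s=bot.read_state(); print(s)
for n in("side","top"):
    c=viewer.read_camera(n); cv2.imwrite(f"pics/{n}0.png",c["frame"][:,:,::-1]); print(n,{k:v for k,v in c.items() if k!="frame"})
E
```

```text
pics
{'time_s': 0.0, 'joints': array([-1.14551983,  0.50833304, -0.23753631,  1.50115924,  0.12565648,
        1.14891593, -0.154772  ]), 'qvel': array([ 0.00066907,  0.00191487,  0.00044528, -0.00102997,  0.00034228,
        0.00161608,  0.00011108]), 'effort': array([ 4.77353922e-05, -6.20599008e+01, -2.18661658e+00, -2.49652845e+01,
        1.26640795e-02,  1.21143568e-02, -5.18917398e-05]), 'position': array([0.19637237, 0.5928289 , 0.24742391]), 'orientation': array([ 0.57269199, -0.41440749,  0.5737437 ,  0.41365261]), 'wrist_force': array([-0.37147616,  0.3985113 , -0.278817  ]), 'ft_torque': array([-0.02257421, -0.03771678,  0.01105751]), 'opening': 0.08560429651126597}
side {'vfov': 53.401466336341095, 'cx': 321.53737381700813, 'cy': 239.6323457219877, 'D': array([-0.12857511,  0.        ,  0.        ,  0.        ,  0.        ]), 'xyz': array([0.96517972, 0.03041173, 0.79440015]), 'rotation': array([-0.20568816,  0.73778819,  0.62012745, -0.16971422])}
top {'vfov': 52.69579191943646, 'cx': 324.2717288967378, 'cy': 247.29253974432817, 'D': array([-0.0302873,  0.       ,  0.       ,  0.       ,  0.       ]), 'xyz': array([0.43179341, 0.12778973, 1.03944985]), 'rotation': array([ 0.04942154, -0.70323982,  0.70791573, -0.04320394])}
```

View pics/top0.png

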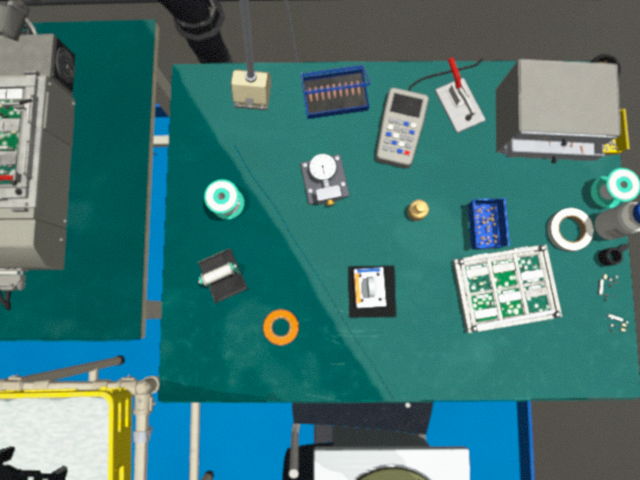

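View pics/side0.png

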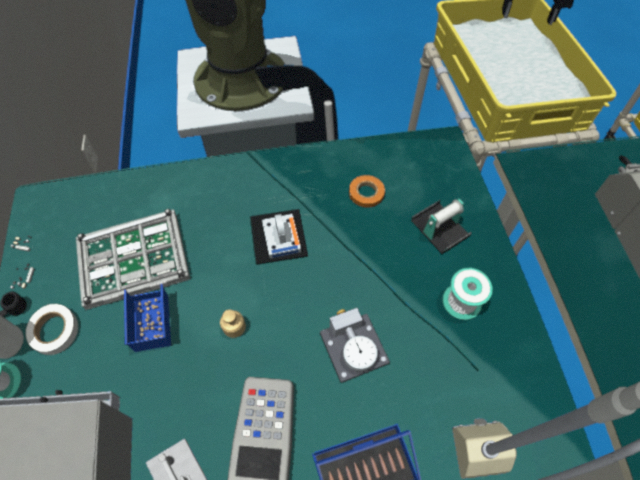

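The top view shows the bracket at (370,288) with blue up and orange left. The gauge is at (325,180) with its plunger at (330,203), the weight at (418,210), the reel at (223,198) and the tape at (281,327). The side view agrees. Next I'll enlarge the bracket and gauge.

```bash
cat > h.py <<'E'
import numpy as np, cv2
from scipy.spatial.transform import Rotation as R
from station import bot, viewer
class Cam:
    def __init__(s,n):
        c=viewer.read_camera(n); s.im=c["frame"][:,:,::-1].copy()
        f=240/np.tan(np.radians(c["vfov"]/2)); s.K=np.array([[f,0,c["cx"]],[0,f,c["cy"]],[0,0,1]])
        s.D=np.array(c["D"]); s.t=np.array(c["xyz"]); q=c["rotation"]; s.R=R.from_quat([q[1],q[2],q[3],q[0]]).as_matrix()
    def plane(s,p,z):
        u=cv2.undistortPoints(np.float64(p).reshape(-1,1,2),s.K,s.D)[:,0]
        d=np.c_[u,np.ones(len(u))]@s.R.T
        return s.t+d*((z-s.t[2])/d[:,2])[:,None]
    def proj(s,P):
        rv=cv2.Rodrigues(s.R.T)[0]
        return cv2.projectPoints(np.float64(P).reshape(-1,1,3),rv,-s.R.T@s.t,s.K,s.D)[0][:,0]
def crop(im,x,y,w,h,k): return cv2.resize(im[y:y+h,x:x+w],None,fx=k,fy=k,interpolation=cv2.INTER_CUBIC)
def tcp():
    s=bot.read_state(); q=s["orientation"]; return s,np.array(s["position"]),R.from_quat([q[1],q[2],q[3],q[0]]).as_matrix()
E
python3 - <<'E'
from h import *
t,s=Cam("top"),Cam("side")
print(t.R.round(3),s.R.round(3))
a=np.hstack([crop(t.im,345,262,55,58,7),crop(s.im,250,205,55,58,7)])
b=np.hstack([crop(t.im,298,150,55,58,7),crop(s.im,320,305,68,58,7)[:, :385]])
cv2.imwrite("pics/c1.png",cv2.resize(np.vstack([a,b])[:812],(740,780))[:600*2]) if 0 else cv2.imwrite("pics/c1.png",np.hstack([a]));cv2.imwrite("pics/c2.png",b)
for n,c in(("t",t),("s",s)):
    h=cv2.cvtColor(c.im,cv2.COLOR_BGR2HSV)
    for nm,lo,hi in(("or",(5,150,120),(22,255,255)),("blue",(98,90,80),(125,255,255))):
        m=cv2.inRange(h,lo,hi); k,_,st,ce=cv2.connectedComponentsWithStats(m)
        print(n,nm,[(ce[i].round(1).tolist(),st[i].tolist()) for i in range(1,k) if st[i,4]>8 and 150<ce[i][1]<350 and 200<ce[i][0]<500])
E
```

```text
[[-0.006 -0.991  0.131]
 [-1.     0.007  0.008]
 [-0.009 -0.131 -0.991]] [[ 0.173  0.845 -0.506]
 [ 0.985 -0.146  0.093]
 [ 0.005 -0.514 -0.858]]
t or [([329.8, 202.1], [328, 200, 5, 5, 17]), ([356.7, 284.9], [355, 274, 4, 23, 49]), ([358.8, 299.7], [358, 298, 3, 4, 10]), ([280.3, 326.7], [263, 310, 36, 35, 644])]
t blue [([399.4, 150.5], [397, 149, 6, 4, 19]), ([489.0, 222.8], [468, 197, 42, 52, 1335]), ([470.0, 224.0], [469, 220, 3, 9, 9]), ([368.5, 269.5], [358, 267, 22, 6, 78])]
s or [([366.6, 190.2], [350, 176, 34, 28, 461]), ([293.7, 230.8], [289, 218, 10, 26, 69])]
s blue [([492.8, 181.2], [480, 156, 27, 54, 718]), ([283.7, 249.1], [272, 246, 25, 7, 75])]
```

View pics/c1.png

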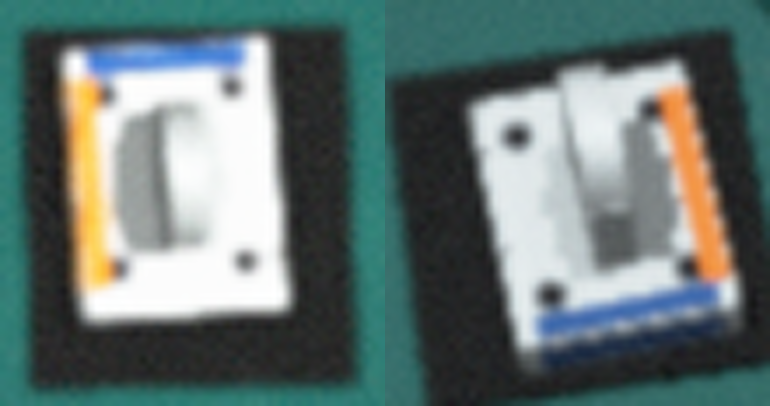

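View pics/c2.png

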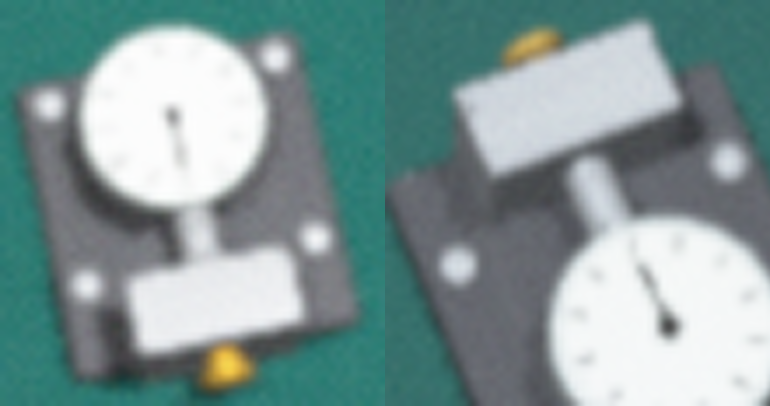

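Crops: in the top view the bracket holes are at crop (104,95), (232,87), (247,261) and (120,268). The anvil's front top edge runs from (142,355) to (303,320). In the side view the holes are at (516,136), (652,107), (550,294) and (687,268), and the front edge runs from (455,92) to (648,20).

```bash
python3 - <<'E'
from h import *
t,s=Cam("top"),Cam("side")
A=lambda l,o:(np.array(l,float)+.5)/7-.5+np.array(o)
def ang(v): return np.degrees(np.arctan2(v[1],v[0])).round(2)
for n,c,p in(("t",t,A([(104,95),(232,87),(247,261),(120,268)],(345,262))),("s",s,A(np.array([(687,268),(550,294),(516,136),(652,107)])-(385,0),(250,205)))):
    P=c.plane(p,.022); print(n,"br",P.mean(0).round(4),"x-axis",ang(P[0]+P[1]-P[2]-P[3]),"y",ang(P[0]+P[3]-P[1]-P[2]),P[:,:2].round(3).tolist())
for n,c,p in(("t",t,A([(142,355),(303,320),(293,248),(128,283)],(298,150))),("s",s,A(np.array([(648,20),(455,92),(494,177),(682,103)])-(385,0),(320,305)))):
    P=c.plane(p,.044); print(n,"anv",P[:2].mean(0).round(4),"w",np.linalg.norm(P[0]-P[1]).round(4),"yaxis",ang(P[0]+P[3]-P[1]-P[2]),"x",ang(P[3]+P[2]-P[0]-P[1]),P[:,:2].round(3).tolist())
# plates top edge check, others
print("tape",t.plane([280.3,326.7],.007).round(3))
print("weight",t.plane([419,208],.045).round(3),"reel",t.plane([222,196],.066).round(3))
print("plunger",t.plane([329.8,202.1],.03).round(3))
st,p,M=tcp(); print(p,M.round(3))
E
```

```text
t br [0.4816 0.0418 0.022 ] x-axis 4.1 y 92.96 [[0.506, 0.063], [0.509, 0.024], [0.457, 0.021], [0.455, 0.059]]
s br [0.4825 0.0396 0.022 ] x-axis 2.91 y 93.62 [[0.508, 0.06], [0.509, 0.022], [0.458, 0.019], [0.455, 0.057]]
t anv [0.6679 0.1248 0.044 ] w 0.0495 yaxis 101.94 x 8.82 [[0.663, 0.149], [0.673, 0.101], [0.695, 0.103], [0.685, 0.153]]
s anv [0.6703 0.1233 0.044 ] w 0.0505 yaxis 102.03 x 10.96 [[0.665, 0.148], [0.675, 0.099], [0.698, 0.104], [0.688, 0.152]]
tape [[0.4   0.23  0.007]]
weight [[ 0.644 -0.062  0.045]] reel [[0.668 0.346 0.066]]
plunger [[0.662 0.124 0.03 ]]
[0.19646524 0.59315967 0.24798425] [[-0.    -0.949  0.314]
 [-0.001  0.314  0.949]
 [-1.     0.    -0.001]]
```

```bash
python3 -m pendant '[0,-2.2,-2.2,0,0,0, 0,-4.4,-4.3,0,0,0, 0,-6.6,-6.5,0,0,0, 0,-8.9,-8.7,0,0,0, 0,-11.1,-10.8,0,0,0]' 100
python3 -m pendant '[0,-2.2,-2.2,0,0,0, 0,-4.4,-4.3,0,0,0, 0,-6.6,-6.5,0,0,0, 0,-8.9,-8.7,0,0,0, 0,-11.1,-10.8,0,0,0]'
```

```text
time_s: 0.72
position: [0.2684, 0.4543, 0.2482]
orientation: [0.573, -0.414, 0.573, 0.414]
wrist_force: [0.2, -0.6, 0.0]
opening: 0.0859
time_s: 1.13
position: [0.3399, 0.3169, 0.2485]
orientation: [0.573, -0.414, 0.573, 0.414]
wrist_force: [0.7, -0.4, -0.6]
opening: 0.0853
```

```bash
python3 -m pendant '[0,-2.2,-2.2,0,0,0, 0,-4.4,-4.3,0,0,0, 0,-6.6,-6.5,0,0,0, 0,-8.9,-8.7,0,0,0, 0,-11.1,-10.8,0,0,0]' 100
python3 -m pendant '[0,-2.2,-2.2,-5,0,0, 0,-4.4,-4.3,-10,0,0, 0,-6.6,-6.5,-15,0,0, 0,-8.9,-8.7,-20,0,0, 0,-11.1,-10.8,-21.7,0,0]'
python3 -m pendant '[0,0,0,0,0,0, 0,0,0,0,0,0]'
python3 - <<'E'
from h import *
s,p,M=tcp(); print(p,M.round(3),s["joints"].round(2)); print("need (cm)",((np.array([.482,.0407,.045])-p)@M*100).round(2), "yaw z",np.degrees(np.arctan2(M[1,2],M[0,2])))
E
```

```text
time_s: 1.55
position: [0.4113, 0.1794, 0.2485]
orientation: [0.573, -0.414, 0.573, 0.414]
wrist_force: [-0.0, -0.6, -0.3]
opening: 0.0855
time_s: 1.97
position: [0.4827, 0.0419, 0.2485]
orientation: [-0.484, 0.516, -0.484, -0.516]
wrist_force: [0.5, 0.5, -0.1]
opening: 0.0851
time_s: 2.13
position: [0.4826, 0.0418, 0.2481]
orientation: [-0.486, 0.513, -0.486, -0.513]
wrist_force: [0.2, 0.9, 0.5]
opening: 0.0853
[0.48264244 0.04180199 0.24810507] [[-0.    -0.999 -0.055]
 [-0.    -0.055  0.999]
 [-1.     0.    -0.   ]] [-0.06  0.29 -0.1   1.86  0.03  1.    1.45]
need (cm) [20.31  0.07 -0.1 ] yaw z 93.12722619787728
```

```bash
python3 -m pendant '[3,0.1,-0.1,0,0,0, 6,0.1,-0.1,0,0,0, 9,0.1,-0.1,0,0,0, 12,0.1,-0.1,0,0,0, 14.2,0.1,-0.1,0,0,0]' 100
python3 -m pendant '[1.5,0,0,0,0,0, 3,0,0,0,0,0, 4.5,0,0,0,0,0, 6,0,0,0,0,0, 6,0,0,0,0,0]'
python3 - <<'E'
from h import *
t,s=Cam("top"),Cam("side")
print(s.proj([[.482,.0407,.05]]),t.proj([[.482,.0407,.05]]))
cv2.imwrite("pics/g1.png",np.hstack([crop(t.im,330,250,80,90,5),crop(s.im,240,180,80,90,5)]))
E
```

```text
time_s: 2.55
position: [0.48, 0.044, 0.1045]
orientation: [0.484, -0.514, 0.485, 0.515]
wrist_force: [0.1, 0.0, -0.4]
opening: 0.0854
time_s: 2.97
position: [0.4795, 0.044, 0.0443]
orientation: [0.484, -0.514, 0.486, 0.516]
wrist_force: [-0.4, -0.3, -0.2]
opening: 0.0858
[[279.96718757 224.91762622]] [[371.34026378 286.02134414]]
```

View pics/g1.png

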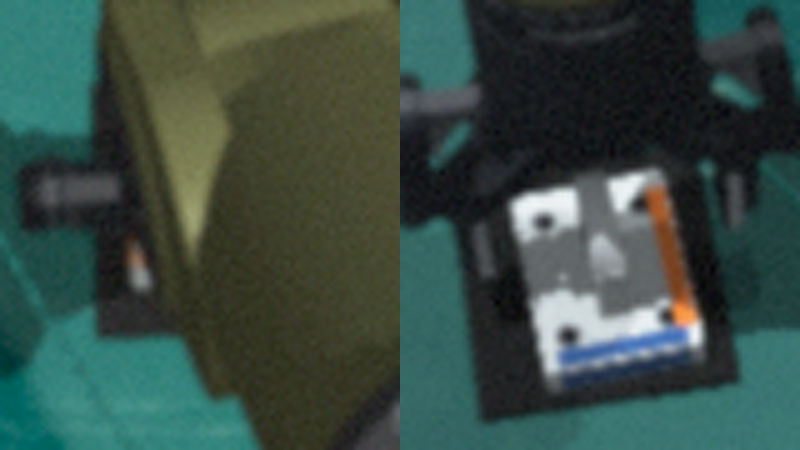

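The side view shows the jaws straddling the lug, with a finger on each side at crop (480,250) and (735,195). I'll correct by about 3 mm and close.

```bash
python3 -m pendant '[0,-0.2,-0.3,0,0,0, 0,-0.2,-0.3,0,0,0]' 100
python3 -m pendant '[0,-0.2,0,0,0,0, 0,-0.2,0,0,0,0, 0,-0.2,0,0,0,0, 0,-0.2,0,0,0,0, 0,-0.2,0,0,0,0]' 0 80
python3 -m pendant '[0,0,0,0,0,0, 0,0,0,0,0,0, 0,0,0,0,0,0, 0,0,0,0,0,0, 0,0,0,0,0,0]'
```

```text
time_s: 3.23
position: [0.4844, 0.0395, 0.0473]
orientation: [-0.486, 0.515, -0.485, -0.514]
wrist_force: [0.3, 0.1, 0.9]
opening: 0.0857
time_s: 3.65
position: [0.4854, 0.0398, 0.0464]
orientation: [-0.485, 0.515, -0.485, -0.514]
wrist_force: [-0.8, -0.3, -1.3]
opening: 0.0252
time_s: 4.07
position: [0.4854, 0.0399, 0.0465]
orientation: [-0.485, 0.515, -0.485, -0.514]
wrist_force: [-0.0, -0.2, 4.9]
opening: 0.011
```

```bash
python3 -m pendant '[-1,0,0,0,0,0, -2,0,0,0,0,0, -3.5,0,0,0,0,0, -5,0,0,0,0,0]'
python3 -m pendant '[0,-2.3,1.3,-1,0,0, 0,-4.6,2.5,-3,0,0, 0,-7,3.8,-5,0,0, 0,-9.4,5.1,-7,0,0, 0,-11.7,6.3,-8,0,0]'
python3 -m pendant '[0,0,0,0,0,0, 0,0,0,0,0,0]'
python3 - <<'E'
from h import *
t,s=Cam("top"),Cam("side"); st,p,M=tcp()
print(p,M.round(3),"yaw",np.degrees(np.arctan2(M[1,2],M[0,2])),s.proj([[*p[:2],.075],[.669,.124,.026]]))
cv2.imwrite("pics/h1.png",crop(s.im,260,200,140,120,5))
E
```

```text
time_s: 4.4
position: [0.4846, 0.0396, 0.096]
orientation: [0.484, -0.514, 0.486, 0.515]
wrist_force: [0.3, 0.1, -3.2]
opening: 0.0115
time_s: 4.82
position: [0.599, 0.1103, 0.0956]
orientation: [0.447, -0.547, 0.448, 0.548]
wrist_force: [0.1, 0.1, -3.2]
opening: 0.011
time_s: 4.98
position: [0.5986, 0.1105, 0.0951]
orientation: [0.447, -0.547, 0.448, 0.548]
wrist_force: [0.1, -1.6, -3.0]
opening: 0.011
[0.59724839 0.10881757 0.09532386] [[-0.003 -0.98  -0.197]
 [-0.001 -0.197  0.98 ]
 [-1.     0.003 -0.001]] yaw 101.34908646243768 [[327.48065063 267.47997186]
 [343.2037414  315.77676455]]
```

View pics/h1.png

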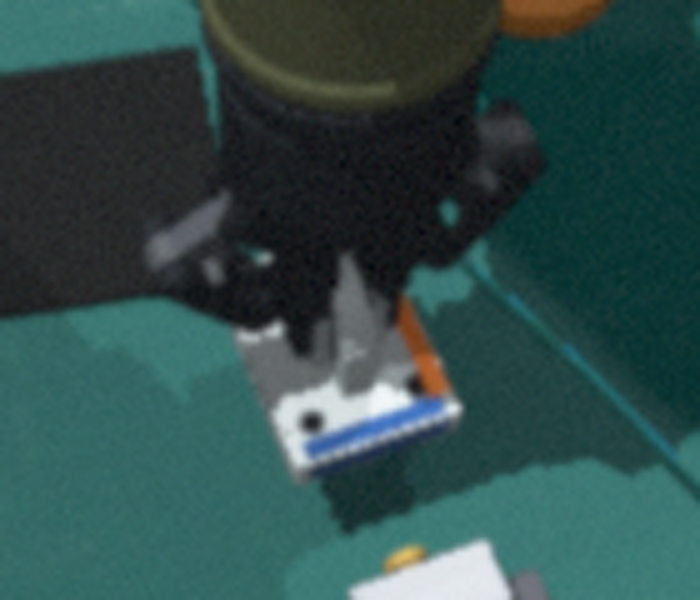

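The bracket is level in the jaws, blue towards the gauge. The front holes are at crop (312,421) and (413,383), and the plunger is at (405,557).

```bash
python3 - <<'E'
from h import *
s=Cam("side"); st,p,M=tcp()
A=lambda l:(np.array(l,float)+.5)/5-.5+np.array([260,200])
P=s.plane(A([(312,421),(413,383)]),.071); d=P[1]-P[0]; y=np.array([-.199,.98]); x=np.array([.98,.199]); a=np.array([.669,.124])
print(P.round(4),"sep",np.linalg.norm(d),"yaw",np.degrees(np.arctan2(d[1],d[0]))-90)
m=P.mean(0)[:2]; print("hole mid in anvil frame",(m-a)@x,(m-a)@y," tcp",(p[:2]-a)@x,(p[:2]-a)@y)
E=s.plane(A([(305,455),(442,405)]),.071);print("edge mid",[((e[:2]-a)@x).round(4) for e in E],[((e[:2]-a)@y).round(4) for e in E])
E
```

```text
[[0.624  0.0947 0.071 ]
 [0.6158 0.1308 0.071 ]] sep 0.03704676318586545 yaw 12.70392991605651
hole mid in anvil frame -0.05035165250899787 -0.0012682465485026211  tcp -0.07340330781479151 -0.0007970641346903722
edge mid [np.float64(-0.0392), np.float64(-0.0396)] [np.float64(-0.0265), np.float64(0.0232)]
```

```bash
python3 -m pendant '[1,0,0.1,0,0,0, 2,0,0.1,0,0,0, 3,0,0.1,0,0,0, 3.7,0,0.1,0,0,0, 3.7,0,0.1,0,0,0]'
python3 -m pendant '[0,-0.6,0,0,0,0, 0,-1.2,0,0,0,0, 0,-1.8,0,0,0,0, 0,-2.4,0,0,0,0, 0,-2.4,0,0,0,0]'
python3 - <<'E'
from h import *
s=Cam("side"); st,p,M=tcp()
y=np.array([-.199,.98]); x=np.array([.98,.199]); a=np.array([.669,.124])
print(p,"tcp in anvil",(p[:2]-a)@x,(p[:2]-a)@y,(st["wrist_force"][:2])@x)
cv2.imwrite("pics/h2.png",crop(s.im,280,220,120,120,5))
E
```

```text
time_s: 5.55
position: [0.5968, 0.1102, 0.0569]
orientation: [0.447, -0.546, 0.449, 0.548]
wrist_force: [0.4, -0.1, -3.1]
opening: 0.0111
time_s: 5.97
position: [0.6235, 0.1156, 0.0596]
orientation: [-0.449, 0.547, -0.448, -0.547]
wrist_force: [-0.5, -0.5, -2.3]
opening: 0.0115
[0.62260371 0.11545985 0.05943408] tcp in anvil -0.04716785902556276 0.000863513543233398 -0.8652743371001157
```

View pics/h2.png

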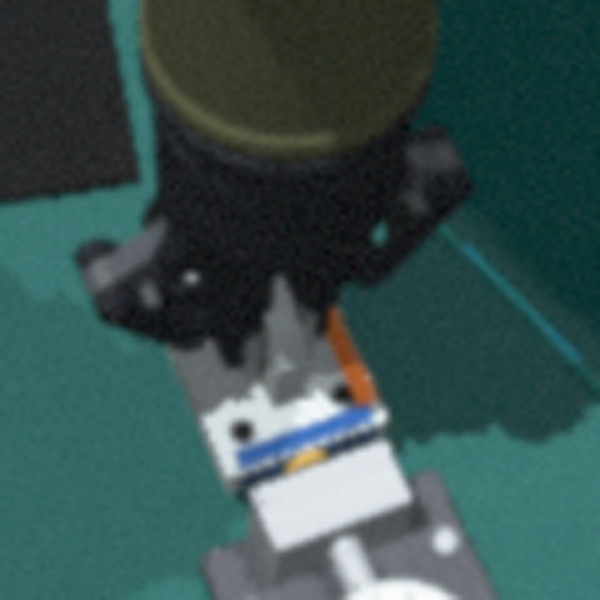

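The blue face is parallel to the anvil and just touching the plunger at (305,460), centred on it. I'll press in small steps.

```bash
python3 -m pendant '[0,-0.2,0,0,0,0, 0,-0.4,0,0,0,0, 0,-0.6,0,0,0,0, 0,-0.7,0,0,0,0, 0,-0.7,0,0,0,0]'
python3 -m pendant '[0,-0.05,0,0,0,0, 0,-0.1,0,0,0,0, 0,-0.1,0,0,0,0, 0,-0.1,0,0,0,0, 0,-0.1,0,0,0,0]'
python3 - <<'E'
from h import *
x=np.array([.98,.199]); a=np.array([.669,.124])
for i in range(5):
    s=Cam("side"); st,p,M=tcp(); print((p[:2]-a)@x,(st["wrist_force"][:2])@x)
cv2.imwrite("pics/h3.png",crop(s.im,310,270,70,70,8))
E
```

```text
time_s: 6.43
position: [0.6285, 0.1166, 0.0592]
orientation: [0.448, -0.547, 0.448, 0.547]
wrist_force: [-2.1, 0.7, -2.2]
opening: 0.0113
time_s: 6.85
position: [0.6295, 0.1168, 0.0592]
orientation: [0.448, -0.547, 0.448, 0.547]
wrist_force: [-2.8, -0.5, -2.5]
opening: 0.0109
-0.04014575162033328 -1.8080152473349211
-0.040127263431128005 -3.185481605864515
-0.04008242422084571 -2.0712806447466563
-0.04010857116478864 -1.8399990358275857
-0.04007889514711867 -1.924322367650769
```

View pics/h3.png

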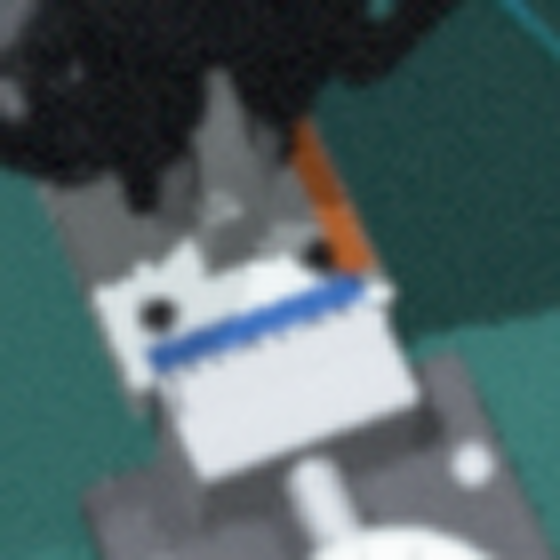

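The gap is nearly closed and square. The force of about 2.2 N means about 7 mm pressed, so I'll go another 2 mm.

```bash
python3 -m pendant '[0,-0.05,0,0,0,0, 0,-0.1,0,0,0,0, 0,-0.15,0,0,0,0, 0,-0.2,0,0,0,0, 0,-0.2,0,0,0,0]'
python3 -m pendant '[0,0,0,0,0,0, 0,0,0,0,0,0, 0,0,0,0,0,0]'
python3 - <<'E'
from h import *
x=np.array([.98,.199]); a=np.array([.669,.124]); f=[]
for i in range(8):
    s=viewer.read_camera("side"); st,p,M=tcp(); f.append((st["wrist_force"][:2])@x)
print((p[:2]-a)@x,np.round(f,2),np.mean(f))
E
```

```text
time_s: 7.52
position: [0.6316, 0.1173, 0.0592]
orientation: [0.448, -0.547, 0.448, 0.547]
wrist_force: [-2.9, -0.6, -1.7]
opening: 0.0107
time_s: 7.77
position: [0.6316, 0.1172, 0.0592]
orientation: [0.448, -0.547, 0.448, 0.547]
wrist_force: [-3.0, -0.1, -2.3]
opening: 0.0112
-0.038042007062805645 [-2.22 -3.24 -3.1  -3.57 -2.72 -2.25 -3.38 -2.92] -2.9263367211814066
```

The force is about 2.9 N and the face sits about 1 mm from the anvil, held for more than 0.6 s. I'll back off and turn -90° about vertical.

```bash
python3 -m pendant '[0,1,0,0,0,0, 0,2.2,0,0,0,0, 0,3.5,-0.2,0,0,0, 0,4.7,-0.4,0,0,0]'
python3 -m pendant '[0,0,0,6,0,0, 0,0,0,12,0,0, 0,0,0,18,0,0, 0,0,0,24,0,0, 0,0,0,30,0,0]'
python3 -m pendant '[0,0,0,6,0,0, 0,0,0,12,0,0, 0,0,0,18,0,0, 0,0,0,24,0,0, 0,0,0,30,0,0]'
python3 -m pendant '[0,0,0,6,0,0, 0,0,0,12,0,0, 0,0,0,18,0,0, 0,0,0,24,0,0, 0,0,0,30,0,0]'
python3 -m pendant '[0,0,0,0,0,0, 0,0,0,0,0,0]'
python3 - <<'E'
from h import *
s=Cam("side"); st,p,M=tcp()
y=np.array([-.199,.98]); x=np.array([.98,.199]); a=np.array([.669,.124])
print(p,M.round(3),np.degrees(np.arctan2(M[1,2],M[0,2])),"tcp in anvil",(p[:2]-a)@x,(p[:2]-a)@y,st["joints"].round(2))
cv2.imwrite("pics/o1.png",crop(s.im,270,220,120,120,5))
E
```

```text
time_s: 8.5
position: [0.5871, 0.1042, 0.0597]
orientation: [-0.449, 0.548, -0.447, -0.547]
wrist_force: [-0.1, -0.2, -3.8]
opening: 0.011
time_s: 8.92
position: [0.5879, 0.1042, 0.0599]
orientation: [0.576, -0.412, 0.574, 0.41]
wrist_force: [-0.2, 0.4, -3.2]
opening: 0.0109
time_s: 9.33
position: [0.5879, 0.1044, 0.0599]
orientation: [0.663, -0.248, 0.661, 0.248]
wrist_force: [0.6, 1.1, -3.6]
opening: 0.0114
time_s: 9.75
position: [0.5879, 0.1044, 0.0599]
orientation: [0.705, -0.068, 0.703, 0.069]
wrist_force: [-0.9, 0.2, -2.6]
opening: 0.011
time_s: 9.92
position: [0.5873, 0.1044, 0.0596]
orientation: [0.704, -0.072, 0.703, 0.071]
wrist_force: [0.4, -0.6, -3.6]
opening: 0.011
[0.58704121 0.10432171 0.05952477] [[ 0.001 -0.201  0.98 ]
 [-0.     0.98   0.201]
 [-1.    -0.     0.001]] 11.612642426080797 tcp in anvil -0.0842355944245837 -0.0029749207084500532 [-0.43  0.69  0.34  1.8  -0.34  0.7   0.3 ]
```

View pics/o1.png

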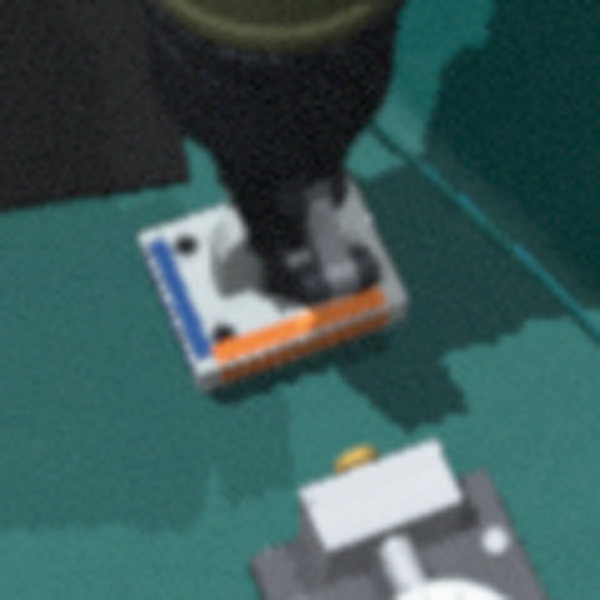

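The orange face now points at the gauge. The stripe's edge runs from crop (215,362) to (385,305), with the plunger at (355,460). I'll check the centring and squareness.

```bash
python3 - <<'E'
from h import *
s=Cam("side"); st,p,M=tcp()
y=np.array([-.199,.98]); x=np.array([.98,.199]); a=np.array([.669,.124])
A=lambda l:(np.array(l,float)+.5)/5-.5+np.array([270,220])
for q,z in(([(215,362),(385,305)],.035),([(186,244),(223,332)],.035),([(338,468),(374,452)],.03)):
    P=s.plane(A(q),z)[:,:2]-a; print("x",P@x,"y",P@y)
E
python3 -m pendant '[0,0,1,0,0,0, 0,0,2,0,0,0, 0,0,3,0,0,0, 0,0,3.7,0,0,0, 0,0,3.7,0,0,0]'
```

```text
x [-0.05718904 -0.05594264] y [-0.03433746  0.02950377]
x [-0.10425657 -0.06695887] y [-0.02746328 -0.02759409]
x [-0.0067195  -0.00765443] y [-0.00854725  0.00524255]
time_s: 10.43
position: [0.6242, 0.1116, 0.0594]
orientation: [0.704, -0.071, 0.703, 0.071]
wrist_force: [0.4, 0.8, -2.9]
opening: 0.0108
```

It is centred to 1–2 mm and square to about 1°. Now pressing.

```bash
python3 -m pendant '[0,0,0.3,0,0,0, 0,0,0.6,0,0,0, 0,0,0.9,0,0,0, 0,0,1.2,0,0,0, 0,0,1.2,0,0,0]'
python3 -m pendant '[0,0,0.05,0,0,0, 0,0,0.1,0,0,0, 0,0,0.1,0,0,0]'
python3 - <<'E'
from h import *
x=np.array([.98,.199]); a=np.array([.669,.124]); f=[]
for i in range(8):
    s=viewer.read_camera("side"); st,p,M=tcp(); f.append((st["wrist_force"][:2])@x)
print((p[:2]-a)@x,np.round(f,2),np.mean(f))
E
```

```text
time_s: 10.85
position: [0.6345, 0.1137, 0.0592]
orientation: [0.703, -0.07, 0.704, 0.07]
wrist_force: [-1.6, 0.2, -2.7]
opening: 0.0113
time_s: 11.1
position: [0.635, 0.1138, 0.0592]
orientation: [0.703, -0.07, 0.704, 0.07]
wrist_force: [-1.1, 0.3, -2.2]
opening: 0.0112
-0.0351171730328695 [-1.87 -1.54 -1.57 -1.91 -1.32 -2.31 -0.9  -1.36] -1.5971412747535894
```

```bash
python3 -m pendant '[0,0,0.1,0,0,0, 0,0,0.2,0,0,0, 0,0,0.3,0,0,0, 0,0,0.4,0,0,0, 0,0,0.4,0,0,0]'
python3 -m pendant '[0,0,0,0,0,0, 0,0,0,0,0,0, 0,0,0,0,0,0]'
python3 - <<'E'
from h import *
x=np.array([.98,.199]); a=np.array([.669,.124]); f=[]
for i in range(8):
    s=Cam("side"); st,p,M=tcp(); f.append((st["wrist_force"][:2])@x)
print((p[:2]-a)@x,np.round(f,2),np.mean(f))
cv2.imwrite("pics/o2.png",crop(s.im,300,250,80,80,7))
E
```

```text
time_s: 11.92
position: [0.6393, 0.1147, 0.0592]
orientation: [0.704, -0.07, 0.704, 0.07]
wrist_force: [-2.2, -0.9, -2.7]
opening: 0.011
time_s: 12.17
position: [0.6391, 0.1147, 0.0592]
orientation: [0.704, -0.07, 0.704, 0.07]
wrist_force: [-2.2, -0.6, -2.6]
opening: 0.0111
-0.031064412809358653 [-2.62 -2.91 -2.03 -2.49 -2.72 -2.69 -2.38 -2.57] -2.5521057911597422
```

View pics/o2.png

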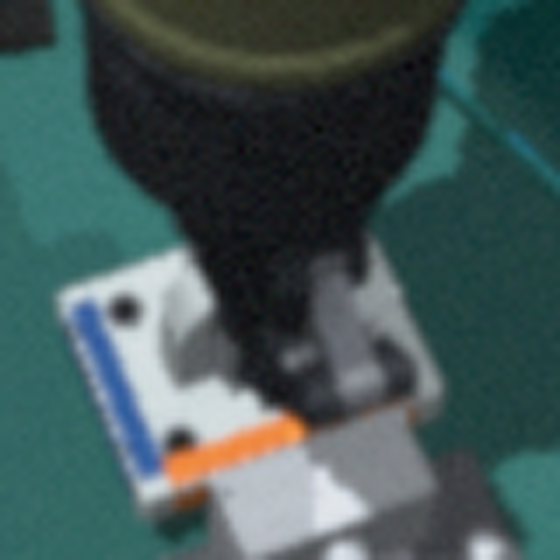

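The orange face is square against the anvil front, with the edges parallel near (300,440). The force of 2.55 N means about 8 mm pressed. One more mm, then retreat and lift.

```bash
python3 -m pendant '[0,0,0.1,0,0,0, 0,0,0.1,0,0,0, 0,0,0.1,0,0,0, 0,0,0.1,0,0,0, 0,0,0.1,0,0,0]'
python3 -m pendant '[0,0,-1,0,0,0, 0,0,-2.5,0,0,0, 0,0,-4,0,0,0, 0,0,-5,0,0,0, 0,0,-5,0,0,0]'
python3 -m pendant '[-2,0,0,0,0,0, -4,0,0,0,0,0, -6,0,0,0,0,0, -8,0,0,0,0,0, -9,0,0,0,0,0]'
python3 -m pendant '[-2,0,0,0,0,0, -4,0,0,0,0,0, -5.5,0,0,0,0,0, -6.5,0,0,0,0,0, -7,0,0,0,0,0]'
python3 -m pendant '[0,0,0,0,0,0, 0,0,0,0,0,0, 0,0,0,0,0,0, 0,0,0,0,0,0, 0,0,0,0,0,0]'
python3 - <<'E'
from h import *
s,t=Cam("side"),Cam("top"); st,p,M=tcp(); print(p,M[:,0].round(3),st["qvel"].round(3),st["opening"],st["wrist_force"])
cv2.imwrite("pics/e1.png",np.hstack([crop(s.im,200,120,310,260,1.3),crop(t.im,200,110,250,260,1.3)]))
E
```

```text
time_s: 12.98
position: [0.6402, 0.1149, 0.0592]
orientation: [0.704, -0.07, 0.704, 0.07]
wrist_force: [-2.8, -0.1, -4.8]
opening: 0.0111
time_s: 13.4
position: [0.5905, 0.1048, 0.0599]
orientation: [0.704, -0.07, 0.703, 0.07]
wrist_force: [-0.1, 0.8, -2.9]
opening: 0.0108
time_s: 13.82
position: [0.594, 0.1053, 0.1524]
orientation: [0.706, -0.07, 0.701, 0.07]
wrist_force: [0.3, -1.1, -2.8]
opening: 0.011
time_s: 14.23
position: [0.5924, 0.1052, 0.2207]
orientation: [0.705, -0.07, 0.703, 0.07]
wrist_force: [0.8, 0.8, -2.3]
opening: 0.0111
time_s: 14.65
position: [0.5909, 0.105, 0.2184]
orientation: [0.703, -0.07, 0.704, 0.07]
wrist_force: [-0.4, 0.4, -3.6]
opening: 0.0112
[0.59108978 0.10507918 0.21877161] [-0.001 -0.    -1.   ] [-0.002 -0.003  0.    -0.003  0.001 -0.    -0.001] 0.010990085233166524 [-0.13869408  0.36251317 -2.76551875]
```

View pics/e1.png

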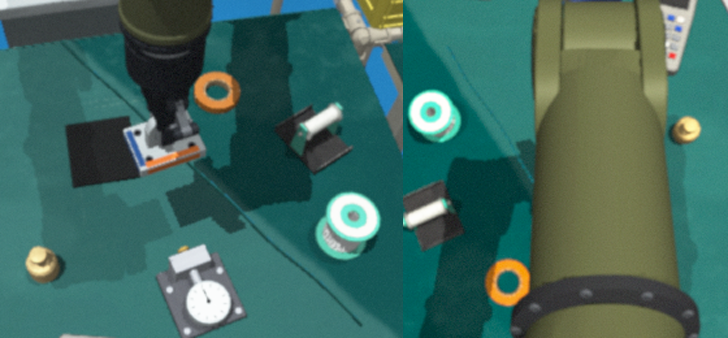

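The bracket is held level and clear of everything, and the plunger is out again at (183,249). The weight, reel and tape look undisturbed. TCP height 0.219 m puts the underside at about 0.178 m, so I'm handing in.

```bash
python3 -c "
from station import workorder
print(workorder.sign_off())"
```

```text
the job is handed in; nothing more can be done
None
```

I pressed both marked faces against the gauge and handed the job in at about 15 s of the 53 s allowed. Sign-off reports no verdict, so the results below come from my own measurements.

- **Blue face:** the spring force averaged about 2.9 N, which means the plunger was nearly flush, with the face about 1 mm from the anvil. It was held for over 0.5 s, within about 1 mm of centre and square to 1–2°.
- **Orange face:** I backed off and turned the bracket 90°. The force averaged about 2.55 N (about 8 mm pressed), and I then pushed in 1 mm more. It was within about 2 mm of centre and square to about 1°.
- **Finish:** the bracket is still gripped and level, with joint speeds near zero and its underside at about 0.178 m. That height is computed from the tool position.
- **Surroundings:** in the last picture the plunger is out again and the weight, reel and tape look undisturbed. I judged those three by eye and did not re-measure them.

None of the checks failed. The two cameras disagreed by about 2 mm and 1–2° on the first poses, within their stated accuracy. Plunger depth was inferred from force and tool position, because there is no direct reading of it.

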